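Index the board carrier and show the module to the inspection camera

TASK

Push the carrier along its rail, with the module lying in it, until it clicks into the station detent, then take the module with the heat sink out of the carrier and hold it in the air before the inspection camera, which looks up at a slant: the middle of its flat underside 100 mm in front of the lens on its line of sight, the underside squarely facing the lens, the socket end uppermost. Finish while holding it there, still, with the carrier left in the detent, and do not disturb the camera or the other things on the bench.

Things in the scene. Friction and masses are not known exactly. Their poses are not given: they have to be found in the camera images.
- rail: fixed slide on the bench: aluminium base 100 mm wide, 380 mm long, two steel rods, their tops 27 mm above the bench. Origin on the bench under its middle; its y axis (within 0.25 rad of world +y) runs along it and is the direction in which the carrier must be pushed; x points to the side away from the robot
- carrier (a joint): travel of the carrier along the rail's +y in m from where it stands at the start (0); stops at -0.03 and 0.18 are not the station, which is 0.105 to 0.155 on (see points station, nest). It slides at about 1 N without coasting. The station's spring detent: 12 mm before it the push rises to 5 to 9 N, and under 5 mm short the carrier snaps in and centres itself; pushed on harder it rides out beyond
- station (a point): fixed point over the rail's middle line, 42 mm above the bench: with the carrier in the detent, point nest lies exactly there. Axes as the rail's. It is marked by a small steel index block, 12 x 12 x 20 mm tall, on the robot's side, 114 mm from the rail's middle line: in the detent the push tab stands abreast of it
- tab (a point): middle of the top of the carrier's push tab, an upright aluminium plate 24 mm wide (along the rail's x), 12 mm thick (along the travel), its top 86 mm above the bench, the upper 45 mm free; 87 mm from the nest centre on the robot's side. Push its face or pinch it from above. Axes as the rail's
- nest (a point): centre of the carrier's plate top, 42 mm above the bench, where the module lies. Plate 110 (x) x 100 (y) mm, 12 mm thick, with small locating ledges 5 mm high around the module (ends, and corners of the long sides; 2 mm play). Axes as the rail's; moves with the carrier
- module: loose module, 0.08 to 0.15 kg, lying in the nest: circuit board 70 (x) x 46 (y) x 4 mm; in its middle a finned aluminium heat sink 40 (x) x 26 (y) mm, top 36 mm above the underside (grip across the 26 mm); on the +x end a white socket 10 x 34 mm, 13 mm high. Origin: centre of the underside; z up through the sink; x to the socket end, in the nest the end away from the robot
- socket (a point): middle of the module's socket-end edge, 35 mm along the module's x from its origin, 2 mm up
- lens (a point): centre of the front glass of the inspection camera: grey barrel 48 mm across with a black snout, in a fork on a 90 x 100 mm base fixed to the bench; glass about 100 mm above the bench. z: direction of view, upwards, leaning 0.25 to 0.6 rad towards the robot; y is level; x points away from the robot and upwards. Clamped stiffly; must stay as it is
- focus (a point): point in the air 100 mm in front of the glass on the axis of view, where the centre of the module's underside must be; axes as the lens. Held rightly, the module's x, y and z axes are parallel to these
- board_a: spare circuit board 70 x 46 x 13 mm lying flat, with a low metal can and no heat sink; not to be disturbed; origin under its centre
- board_b: second spare board like board_a, not to be disturbed
- flux_jar: closed jar, 48 mm across, 70 mm tall, not to be disturbed; origin under its centre
- solder_reel: grey reel, 54 mm across, 42 mm tall, not to be disturbed; origin under its centre
- brush_cup: open cup, 64 mm across, 80 mm tall, not to be disturbed; origin under its centre
- screwdriver: screwdriver lying on the bench, about 200 mm long, not to be disturbed
- pliers: small pliers lying on the bench, 140 mm long, 12 mm high, not to be disturbed
Things that resemble listed ones, but are neither listed nor needed, are in the scene too. Leave any purple look-alike of the module alone.

How it is judged:
On the way, in this order (a step that is already met when the one before it is completed fails the run):
1. the carrier rests in the station detent (within 4 mm) with the module still lying in its nest (y of nest in the frame of station between -0.004 and 0.004 m and distance between module and nest below 0.006 m and angle between module's own z axis and vertical below 0.06 rad and velocity of joint carrier between -0.01 and 0.01 m/s), for 0.3 s.
2. the module is lifted out, clear above the carrier, which stays in the detent (y of nest in the frame of station between -0.004 and 0.004 m and z of module in the frame of nest above 0.04 m and contact force between the fingers and module above 0.5 N), for 0.2 s.
At the end, for the whole second after the job is handed in: Held still in the air by the gripper alone: centre of the underside within 15 mm of the point 100 mm before the lens, underside square to the line of sight within 0.17 rad, socket end uppermost within 0.20 rad; carrier in the detent within 4 mm (y of nest in the frame of station between -0.004 and 0.004 m and contact force between the fingers and module above 0.5 N and contact force between module and camera below 0.05 N and contact force between module and rail below 0.05 N and height (world z) of module above 0.12 m and distance between module and focus below 0.015 m and angle between the z axis of module and the z axis of lens, either way round below 0.17 rad and angle between the x axis of module and the x axis of lens, either way round below 0.2 rad and angle between module's own z axis and vertical below 1 rad and x of socket in the frame of lens above 0.01 m and linear speed of module below 0.02 m/s and angular speed of module below 0.2 rad/s); the arm keeps its last pose, push and grip.
It fails at once if a bystander on the bench is moved by more than 40 mm (distance of any of board_a, board_b, flux_jar, solder_reel, brush_cup, screwdriver, pliers from where it was at the start of the episode above 0.04 m).
It fails at once if the camera is knocked out of its setting (lens moved by more than 5 mm) (distance of lens from where it was at the start of the episode above 0.005 m).
It also fails if it takes over 53 s, if anything falls off the work surface, if the arm or the gripper's body presses on something with over 40 N, if the wrist force passes 120 N, or if a joint passes its speed limit or range.

ROBOT

A 7-joint arm with a two-finger parallel gripper is mounted at the origin on the work surface. World frame = base frame: x ahead of the robot, y to its left, z up, the work surface at z = 0. Lengths are in m, angles in rad, forces in N, time in s.
With the tool pointing down it reaches from about 0.35 to 0.9 m from the base axis. Payload 19.9 kg.
Tool frame: the origin (TCP) lies between the finger pads; the fingertips stand 17 mm ahead of it and the grasp point (between the pads) lies 2 mm behind it (bot.tip_reach is the distance from the TCP to the fingertips, in m); z points along the fingers, y is the line along which they close (so a half turn about z gives the same grasp; the last joint's range is limited). The gripper opens to 85 mm and grips with 20 to 120 N. Pads are 22 mm wide; open, the fingers measure 114 mm over their backs; the gripper's body (76 mm by 85 mm) begins 54 mm behind the grasp point. The pads swing forward as they close: fully open they stand 13 mm farther back than shut.
Start: joints at [1.292, 0.417, -0.01, 1.614, 0.005, 1.111, -0.053], TCP at [0.147, -0.607, 0.248] pointing down, gripper open.
Joint ranges: [-2.81, 2.81], [-0.39, 2.02], [-1.27, 1.25], [0.06, 2.57], [-1.19, 4.33], [0.19, 2], [-2.82, 2.82]. Speed limits (rad/s): [1.89, 1.89, 2.39, 2.39, 3.01, 3.01, 3.01].

INTERFACE

Orientations are given as a 3x3 rotation matrix whose columns are the frame's x, y, z axes.
In Python, from station import state, eyes, finish_job, boxes_of, bot gives the robot as it stands. The module is installed in compiled form; this text tells all that it offers.
- The arm moves only by the tool step_arm, never from a script. Its argument "steps" is a list that holds one entry, the list of rows, each a list of 7 numbers: the turn, a rotation vector about the world's x, y, z in units of pi/2 rad (1.0 is pi/2 rad), then the shift along the world's x, y, z in units of 0.04 m (1.0 is 0.04 m), then the finger opening in mm, from 0 to 85.4. A call has 1 to 12 rows; each row shifts and turns the commanded pose from where the row before left it; what a row does not reach is not made up. A row lasts 1/8 s, in which the tool goes at most 62.5 mm and 10.7 degrees, less where a joint would pass 70% of its speed; a pose out of reach is approached as far as the arm can. A call with a number of a shift or a turn outside -1 to 1 is refused whole. A call with a gripper value outside its range is refused whole. The fingers move at their own pace and stop on an object; the grip force is fixed at half the most. Time passes only in rows, so rows that do not move let the fingers close. It gives the time, the measured TCP pose, the force, the opening and the grip force at its end, in the units of the state.
- state(): the state, without advancing time (a new reading comes with each control period).
- eyes.camera(name): name is "scene" or "side" or "wrist"; returns the picture (400x640x3 uint8, blue, green, red); there is no depth.
- eyes.calibration(name): a dict with "fx", "fy", "cx", "cy" (pixels), "extrinsics" (4x4, takes a point from world to camera coordinates). Camera axes: x right, y down, z forward; pixel columns grow to the right and rows downward; lengths in m; the calibration is good to about 2 mm. A picture is of the moment at which its call begins: read the wrist's pose just before it. calibration takes no time and is no camera call; for the wrist camera it gives the pose at the moment of the call.
- finish_job(): hands the job in; it is judged then, once.
Trained networks look in the newest picture that a camera, given by its name, has taken for a name from the list of things; names that differ only in an ending like _2 or _b are one class to them, and where a whole thing is asked for, a point or a joint stands for the part that bears it (a point fixed in the world has none). Each returns a list of dicts, best first, with "p" (0 to 1); they miss things now and then, are a little off and sometimes report something else, mostly with a low value. They report only what shows in the picture. A call takes as long as a camera call. They do not tell look-alikes from the thing itself.
- boxes_of(query, camera): "bbox" ([centre column, centre row, width, height] in pixels, round what is visible of it).
The state is a dict: "t": time; "q": joint angles; "joint_vel": joint speeds; "effort": joint torques, N m; "tcp_pos": TCP position; "ee_rot": TCP orientation; "wrist_force": force on the tool from outside, world axes, zero at the start; "ft_torque": the same for the moment, N m; "opening": finger opening in m; "finger_force": force on a finger pad.
Only numpy, scipy, OpenCV 4.12 (cv2) and the standard library are available. Lean on these libraries where they do the work, as an engineer would, in place of code of your own. Each camera call takes 0.05 s, during which the arm holds its last target. There are 200 camera calls.

## Working session

There is one attempt and no reset: what is moved stays moved. The work goes in short steps, Python scripts to look and compute and a tool call to move; the robot and the scene stay as the last step left them, time stands still between calls to the robot, and variables do not carry over. Pictures are saved under pics/ and viewed, at most 10 in all, crops included, and the job is handed in when it is done.

Besides the shell and the picture viewer there is one more tool, called as a command line: name --argument value ..., lists and objects as JSON in quotes. step_arm: Moves the arm, as the interface text tells. Shifts and turns lie within -1 to 1; 1 stands for 0.04 m of shift or pi/2 rad of turn. Its arguments: {"type":"object","properties":{"steps":{"type":"array"}},"required":["steps"]}

```bash
mkdir -p pics
cat > h.py <<'E'
import numpy as np,cv2
from station import state,eyes,finish_job,boxes_of,bot
def ray(c,u,v):
    E=np.array(c["extrinsics"]);R=E[:3,:3];o=-R.T@E[:3,3]
    d=R.T@np.array([(u-c["cx"])/c["fx"],(v-c["cy"])/c["fy"],1]);return o,d/np.linalg.norm(d)
def onz(c,u,v,z):
    o,d=ray(c,u,v);return o+d*(z-o[2])/d[2]
def proj(c,p):
    E=np.array(c["extrinsics"]);q=E[:3,:3]@np.asarray(p)+E[:3,3];return np.array([c["fx"]*q[0]/q[2]+c["cx"],c["fy"]*q[1]/q[2]+c["cy"]])
E
python3 - <<'E'
from h import *
np.set_printoptions(precision=4,suppress=True)
for n in ["scene","side"]:
    im=eyes.camera(n);cv2.imwrite(f"pics/{n}0.png",cv2.resize(im,(800,500)));cv2.imwrite(f"pics/{n}_raw.png",im)
    c=eyes.calibration(n);print(n,c["fx"],c["fy"],c["cx"],c["cy"]);print(ray(c,320,200))
    for q in ["rail","carrier","module","lens","station","flux_jar","board_a"]:
        try: print(q,[(np.round(b["bbox"]).tolist(),round(b["p"],2)) for b in boxes_of(q,n)[:3]])
        except Exception as e: print(q,e)
s=state();print(s["t"],s["tcp_pos"],s["ee_rot"],s["opening"],bot.tip_reach)
E
```

```text
scene 388.0275003017054 388.0275003017054 313.1877226335476 195.6147523410028
(array([0.9779, 0.4181, 0.9823]), array([-0.4235, -0.3346, -0.8418]))
rail [([250.0, 181.0, 105.0, 92.0], 0.71)]
carrier [([228.0, 152.0, 49.0, 45.0], 0.84)]
module [([227.0, 155.0, 24.0, 22.0], 0.84), ([261.0, 130.0, 17.0, 22.0], 0.75)]
lens [([347.0, 270.0, 24.0, 32.0], 0.85), ([198.0, 211.0, 19.0, 20.0], 0.16)]
station [([248.0, 180.0, 108.0, 90.0], 0.95), ([348.0, 269.0, 31.0, 35.0], 0.2)]
flux_jar [([261.0, 274.0, 18.0, 27.0], 0.75), ([432.0, 316.0, 34.0, 34.0], 0.64)]
board_a [([378.0, 226.0, 26.0, 20.0], 0.6), ([326.0, 213.0, 20.0, 22.0], 0.53), ([348.0, 272.0, 32.0, 37.0], 0.32)]
side 375.57050593655885 375.57050593655885 313.63437551119154 204.92863660788723
(array([0.2432, 0.831 , 0.9415]), array([ 0.2826, -0.6715, -0.6851]))
rail [([341.0, 187.0, 59.0, 72.0], 0.62)]
carrier [([355.0, 169.0, 44.0, 18.0], 0.85)]
module [([396.0, 179.0, 16.0, 14.0], 0.72), ([352.0, 165.0, 18.0, 11.0], 0.57)]
lens [([279.0, 252.0, 26.0, 22.0], 0.67)]
station [([342.0, 189.0, 58.0, 69.0], 0.88)]
flux_jar [([264.0, 210.0, 17.0, 27.0], 0.55)]
board_a [([340.0, 282.0, 26.0, 25.0], 0.78), ([331.0, 329.0, 71.0, 31.0], 0.74), ([339.0, 243.0, 21.0, 15.0], 0.51)]
0.8 [ 0.1472 -0.6074  0.2483] [[ 0.9719  0.2356 -0.0001]
 [ 0.2356 -0.9719  0.0001]
 [-0.     -0.0001 -1.    ]] 0.08580095502156398 0.017
```

View pics/scene0.png

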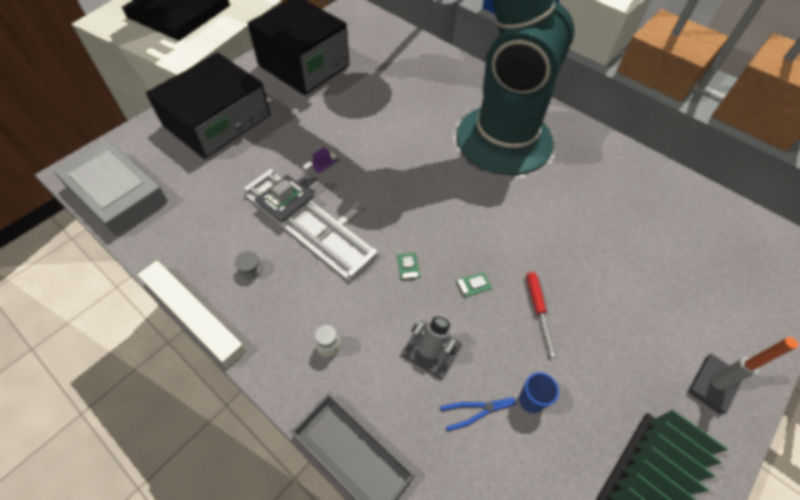

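View pics/side0.png

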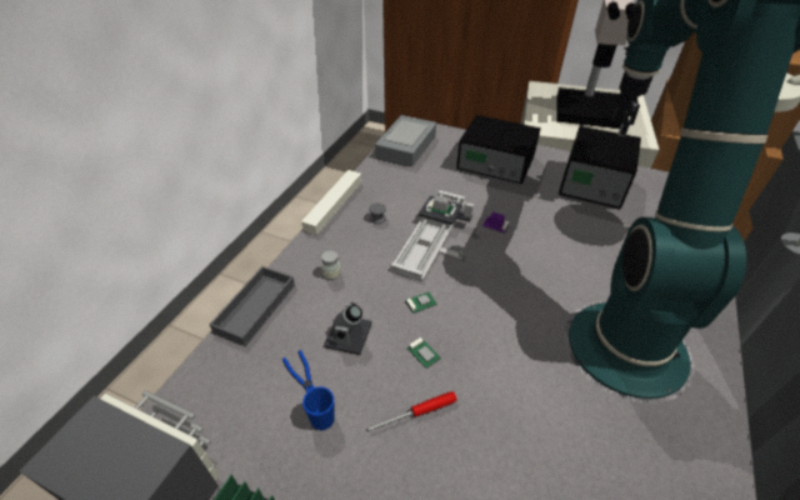

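The scene view shows the rail at (250,180) raw with the carrier at its far end, the inspection camera at (347,272), and the purple look-alike at (258,128). Now rough positions.

Run:
```python
from h import *
np.set_printoptions(precision=3,suppress=True)
c=eyes.calibration("scene");d=eyes.calibration("side")
for n,u,v,z in [("module",227,153,.06),("lens",351,260,.1),("railend far L",301,204,.0),("rail end right corner",280,222,.02),("purple",258,127,.02),("index?",277,175,.02),("jar",261,274,.03),("reel",198,211,.02),("boardA",326,213,.01),("boardB",378,226,.01)]: print(n,onz(c,u,v,z))
for n,u,v,z in [("module",352,165,.06),("lens",282,252,.1),("purple",396,179,.02),("railnear",329,218,.02),("index",362,203,.02),("tab",374,169,.08)]: print(n,onz(d,u,v,z))
w=eyes.calibration("wrist");s=state();print(w["fx"],w["cx"],w["cy"])
E=np.array(w["extrinsics"]);T=np.eye(4);T[:3,:3]=s["ee_rot"];T[:3,3]=s["tcp_pos"];print(np.linalg.inv(E@T))
for n in ["scene","side"]:
    im=cv2.imread(f"pics/{n}_raw.png")
    cr=im[110:310,180:400] if n=="scene" else im[140:290,250:420]
    cv2.imwrite(f"pics/{n}_crop.png",cv2.resize(cr,None,fx=3.5 if n=="side" else 3,fy=3.5 if n=="side" else 3,interpolation=cv2.INTER_CUBIC))
```

```text
module [ 0.575 -0.271  0.06 ]
lens [0.615 0.239 0.1  ]
railend far L [ 0.532 -0.005  0.   ]
rail end right corner [ 0.626 -0.     0.02 ]
purple [ 0.413 -0.309  0.02 ]
index? [ 0.513 -0.122  0.02 ]
jar [0.773 0.075 0.03 ]
reel [ 0.757 -0.201  0.02 ]
boardA [0.511 0.074 0.01 ]
boardB [0.444 0.213 0.01 ]
module [ 0.572 -0.26   0.06 ]
lens [0.604 0.249 0.1  ]
purple [ 0.405 -0.296  0.02 ]
railnear [ 0.56  -0.002  0.02 ]
index [ 0.481 -0.118  0.02 ]
tab [ 0.483 -0.245  0.08 ]
344.75016062856855 320.6396017685737 203.17666380848618
[[-0.001 -0.947 -0.322  0.084]
 [ 1.    -0.001 -0.001  0.   ]
 [ 0.    -0.322  0.947 -0.125]
 [ 0.     0.     0.     1.   ]]
```

View pics/scene_crop.png

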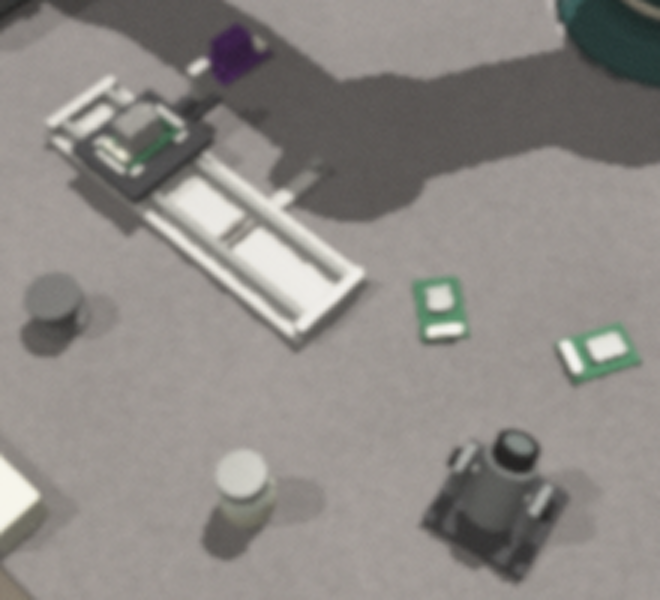

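The crop shows the detent mark on the rail at about (238,232), the index block at (295,190), the tab at (200,100), and the lens at (517,447) in crop pixels. I'll move above the rail for a wrist view.

step_arm --steps '[[[0,0,0,0,0,1,85],[0,0,0,0.3,0.3,0.9,85],[0,0,-0.05,0.9,0.9,0.2,85],[0,0,-0.05,0.9,0.9,0,85],[0,0,-0.05,0.9,0.9,0,85],[0,0,0,0.9,0.9,0,85],[0,0,0,0.9,0.9,0,85],[0,0,0,0.9,0.9,0,85],[0,0,0,0.9,0.9,0,85],[0,0,0,0.9,0.9,0,85],[0,0,0,0.9,0.9,0,85]]]'

```text
t: 2.17
tcp_pos: [0.4842, -0.2701, 0.3325]
ee_rot: [[1.0, 0.002, 0.0], [0.002, -1.0, -0.0], [0.0, 0.0, -1.0]]
wrist_force: [0.1, -0.6, -0.5]
opening: 0.0848
finger_force: 0.0
```

step_arm --steps '[[[0,0,0,0.9,0.5,0,85],[0,0,0,0.5,0,0,85],[0,0,0,0,0,0,85],[0,0,0,0,0,0,85]]]'

```text
t: 2.68
tcp_pos: [0.5387, -0.2517, 0.3322]
ee_rot: [[1.0, 0.002, -0.0], [0.002, -1.0, 0.0], [-0.0, -0.0, -1.0]]
wrist_force: [0.6, 0.6, -0.4]
opening: 0.085
finger_force: 0.0
```

Run:
```python
from h import *
import json
np.set_printoptions(precision=4,suppress=True)
s=state();print(s["t"],s["tcp_pos"],s["ee_rot"])
c=eyes.calibration("wrist");im=eyes.camera("wrist");cv2.imwrite("pics/w1.png",im)
for q in ["rail","carrier","module","tab","station"]:
    print(q,[(np.round(b["bbox"]).tolist(),round(b["p"],2)) for b in boxes_of(q,"wrist")[:3]])
json.dump({k:(np.array(v).tolist()) for k,v in c.items()},open("w1.json","w"))
cv2.imwrite("pics/w1b.png",cv2.resize(im,(800,500),interpolation=cv2.INTER_CUBIC))
```

```text
2.675 [ 0.5387 -0.2517  0.3322] [[ 1.      0.0016 -0.0003]
 [ 0.0016 -1.      0.    ]
 [-0.0003 -0.     -1.    ]]
rail [([271.0, 147.0, 323.0, 133.0], 0.84)]
carrier [([342.0, 146.0, 86.0, 139.0], 0.61)]
module [([341.0, 126.0, 46.0, 60.0], 0.98), ([366.0, 242.0, 34.0, 52.0], 0.6)]
tab [([342.0, 147.0, 91.0, 142.0], 0.98)]
station [([272.0, 149.0, 319.0, 133.0], 0.74)]
```

View pics/w1b.png

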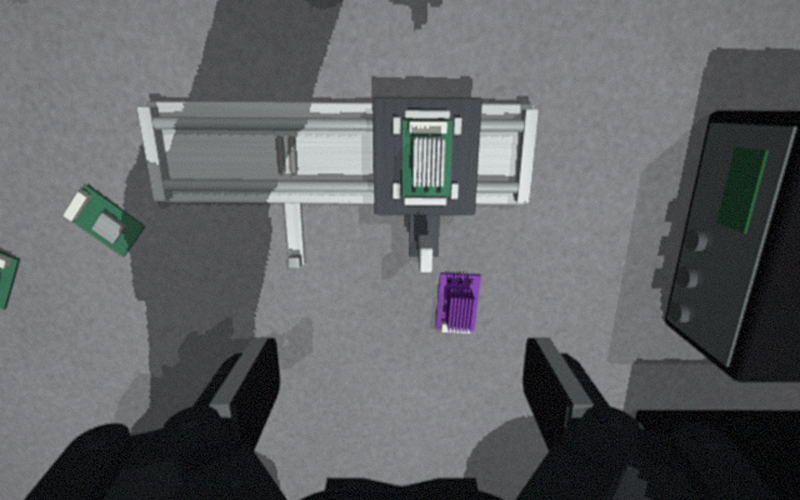

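The wrist view clearly shows the rail nearly parallel to y, carrier plate corners about (374,98),(481,98),(376,214),(481,214), tab top at (426,260), index block top at (294,262), and the purple decoy at (458,302), in 800-px pixels.

Run:
```python
from h import *
import json
np.set_printoptions(precision=4,suppress=True)
c=json.load(open("w1.json"));k=.8
P=[onz(c,u*k,v*k,.042)for u,v in [(373.5,97.5),(481,97.5),(480,214),(375,214)]]
print("plate",*P,np.mean(P,0))
for n,u,v,z in [("tabtop",426,260,.086),("tabnear",426,272,.086),("tabfar",426,248,.086),("index",294,263,.02),("rodL1",160,123,.027),("rodL2",522,124,.027),("rodR1",165,187,.027),("rodR2",518,188,.027),("mod l",406,160,.004+.042),("mod r",451,160,.046),("sock",428,128,.055),("purple",458,300,.03),("base left t",144,110,.02),("base left b",157,202,.02),("base r t",533,108,.02),("base r b",524,202,.02),("detmark",288,155,.01)]:
    print(n,onz(c,u*k,v*k,z))
im=cv2.imread("pics/w1.png")
cv2.imwrite("pics/w1c.png",cv2.resize(im[65:225,220:400],None,fx=3.7,fy=3.7,interpolation=cv2.INTER_CUBIC))
```

```text
plate [ 0.631  -0.2265  0.042 ] [ 0.6311 -0.3239  0.042 ] [ 0.523  -0.3295  0.042 ] [ 0.523  -0.2259  0.042 ] [ 0.577  -0.2765  0.042 ]
tabtop [ 0.4905 -0.2744  0.086 ]
tabnear [ 0.4787 -0.2746  0.086 ]
tabfar [ 0.502  -0.2742  0.086 ]
index [ 0.4635 -0.136   0.02  ]
rodL1 [ 0.6083 -0.0211  0.027 ]
rodL2 [ 0.6076 -0.3672  0.027 ]
rodR1 [ 0.547  -0.0151  0.027 ]
rodR2 [ 0.5461 -0.3688  0.027 ]
mod l [ 0.5758 -0.2562  0.046 ]
mod r [ 0.5758 -0.2984  0.046 ]
sock [ 0.6051 -0.2757  0.055 ]
purple [ 0.4244 -0.3135  0.03  ]
base left t [ 0.6201 -0.0041  0.02  ]
base left b [ 0.5302 -0.0003  0.02  ]
base r t [ 0.6221 -0.3783  0.02  ]
base r b [ 0.5304 -0.3781  0.02  ]
detmark [ 0.5767 -0.1366  0.01  ]
```

View pics/w1c.png

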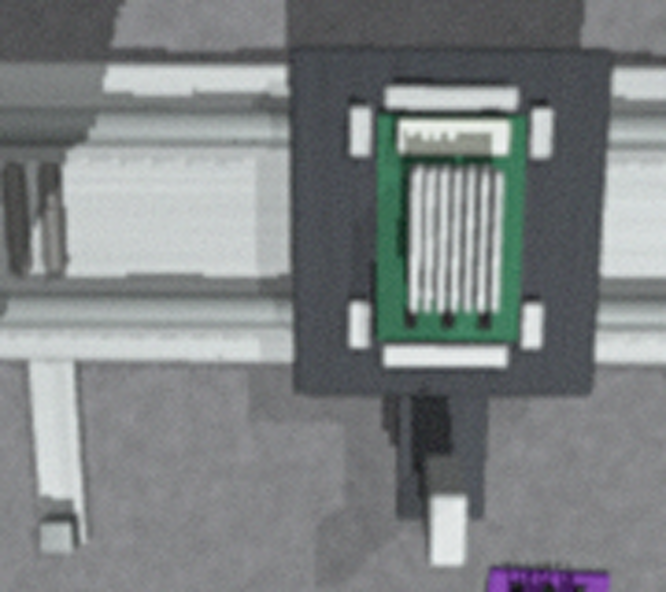

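Yaw is about 0; tab at (0.4905,-0.2745), detent travel about 0.138. I'll pinch the tab from above.

step_arm --steps '[[[0,0,0,-0.6,-0.3,-0.5,45],[0,0,0,-0.6,-0.27,-0.8,45],[0,0,0,0,0,-0.9,45],[0,0,0,0,0,-0.9,45],[0,0,0,0,0,-0.9,45],[0,0,0,0,0,-0.9,45],[0,0,0,0,0,-0.6,45],[0,0,0,0,0,0,45]]]'

```text
t: 3.98
tcp_pos: [0.4904, -0.2739, 0.111]
ee_rot: [[1.0, 0.002, -0.002], [0.002, -1.0, 0.001], [-0.002, -0.001, -1.0]]
wrist_force: [0.4, -0.3, 0.2]
opening: 0.0452
finger_force: 0.0
```

Run:
```python
from h import *
np.set_printoptions(precision=4,suppress=True)
s=state();print(s["t"],s["tcp_pos"],s["opening"])
import json
c=eyes.calibration("wrist");im=eyes.camera("wrist");cv2.imwrite("pics/w2.png",im)
print(boxes_of("tab","wrist")[:2])
cv2.imwrite("pics/w2b.png",im[:, :])
```

```text
3.975 [ 0.4904 -0.2739  0.111 ] 0.04524352579364922
[{'bbox': [326.6, 143.3, 201.1, 286.7], 'p': 0.74}]
```

View pics/w2b.png

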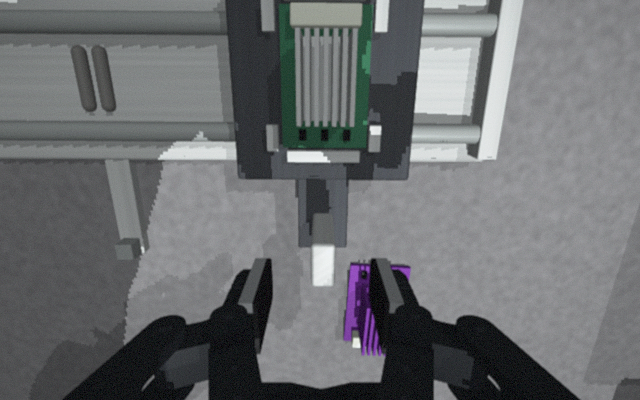

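The tab top (322,266) lies centred between the open fingers, index block top at (126,243).

Run:
```python
from h import *
np.set_printoptions(precision=4,suppress=True)
c=eyes.calibration("wrist")
for n,u,v,z in [("tab",322.5,266,.086),("index",126,242,.02),("mod l",282,75,.046),("mod r",370,75,.046),("rod1",20,131,.027),("rod2",450,133,.027)]: print(n,onz(c,u,v,z))
```

```text
tab [ 0.4907 -0.275   0.086 ]
index [ 0.4727 -0.1388  0.02  ]
mod l [ 0.5809 -0.2538  0.046 ]
mod r [ 0.5809 -0.2998  0.046 ]
rod1 [ 0.5496 -0.0924  0.027 ]
rod2 [ 0.5486 -0.3523  0.027 ]
```

step_arm --steps '[[[0,0,0,0,0,-0.6,45],[0,0,0,0,0,-0.5,45],[0,0,0,0,0,0,30],[0,0,0,0,0,0,0],[0,0,0,0,0,0,0],[0,0,0,0,0,0,0],[0,0,0,0,0,0,0],[0,0,0,0,0,0,0]]]'

```text
t: 5.08
tcp_pos: [0.4919, -0.2746, 0.0698]
ee_rot: [[1.0, 0.002, 0.002], [0.002, -1.0, -0.001], [0.002, 0.001, -1.0]]
wrist_force: [-1.9, 0.2, 7.8]
opening: 0.0116
finger_force: 58.8
```

step_arm --steps '[[[0,0,0,0,0.2,0,0],[0,0,0,0,0.4,0,0],[0,0,0,0,0.5,0,0],[0,0,0,0,0.5,0,0],[0,0,0,0,0.5,0,0],[0,0,0,0,0.5,0,0],[0,0,0,0,0.4,0,0],[0,0,0,0,0.25,0,0],[0,0,0,0,0.17,0,0],[0,0,0,0,0,0,0],[0,0,0,0,0,0,0]]]'

```text
t: 6.45
tcp_pos: [0.4926, -0.1367, 0.0698]
ee_rot: [[1.0, 0.003, 0.003], [0.003, -1.0, 0.0], [0.003, -0.0, -1.0]]
wrist_force: [1.5, 7.3, 10.9]
opening: 0.0112
finger_force: 60.0
```

Run:
```python
from h import *
np.set_printoptions(precision=4,suppress=True)
s=state();print(s["t"],s["tcp_pos"],s["wrist_force"],s["opening"])
im=eyes.camera("wrist");cv2.imwrite("pics/w3.png",im)
```

```text
6.45 [ 0.4926 -0.1367  0.0698] [ 1.5075  7.2773 10.9114] 0.011235545734716714
```

View pics/w3.png

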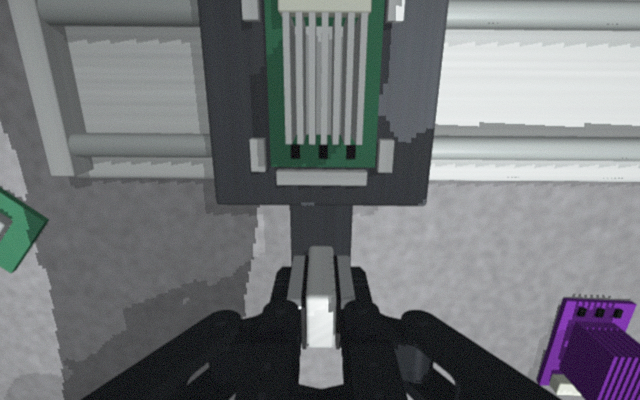

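The module still sits in its nest and the tab is held at (322,320). The outside force of +7 N in y suggests the detent is pulling forward, so I'll release and check.

step_arm --steps '[[[0,0,0,0,0,0,16],[0,0,0,0,0,0,25],[0,0,0,0,0,0,40],[0,0,0,0,0,0,40],[0,0,0,0,0,0,40],[0,0,0,0,0,0.5,40],[0,0,0,0,0,1,40],[0,0,0,0,0,1,40],[0,0,0,0,0,1,60],[0,0,0,0,0,1,60],[0,0,0,0,0,0,60],[0,0,0,0,0,0,60]]]'

```text
t: 8.0
tcp_pos: [0.4909, -0.1374, 0.2478]
ee_rot: [[1.0, 0.002, -0.001], [0.002, -1.0, 0.0], [-0.001, -0.0, -1.0]]
wrist_force: [-0.7, 0.9, -0.7]
opening: 0.06
finger_force: 0.0
```

Run:
```python
from h import *
import json
np.set_printoptions(precision=4,suppress=True)
s=state();print(s["t"],s["tcp_pos"],s["wrist_force"],s["opening"])
c=eyes.calibration("wrist");json.dump({k:(np.array(v).tolist()) for k,v in c.items()},open("w4.json","w"))
im=eyes.camera("wrist");cv2.imwrite("pics/w4.png",im)
print(boxes_of("module","wrist")[:2])
```

```text
8.0 [ 0.4909 -0.1374  0.2478] [-0.7191  0.8935 -0.6617] 0.060015677053487385
[{'bbox': [320.6, 82.2, 53.5, 83.5], 'p': 0.69}, {'bbox': [475.9, 235.4, 50.9, 60.7], 'p': 0.64}]
```

View pics/w4.png

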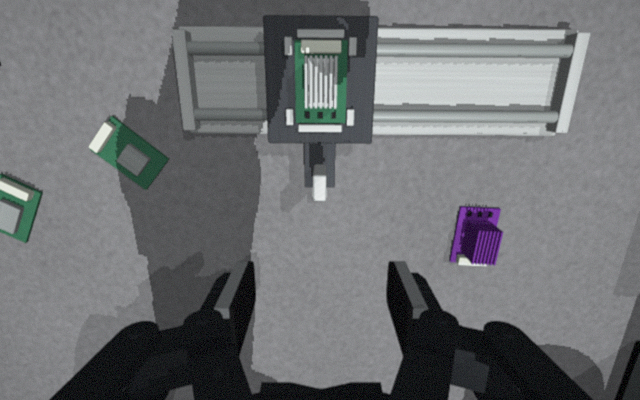

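Run:
```python
from h import *
import json
np.set_printoptions(precision=4,suppress=True)
c=json.load(open("w4.json"))
for n,u,v,z in [("tab",319.7,188,.086),("mod l",294.5,85,.046),("mod r",347,85,.046),("mod end sock",321,38,.046),("mod end other",321,124,.046),("sinktop l",303,80,.078),("sinktop r",340,80,.078),("sinktopnear",321,109,.078),("sinktop far",321,54,.078)]: print(n,onz(c,u,v,z))
for p in [(.463,-.138,.02),(.469,-.144,.02),(.469,-.132,.02),(.463,-.132,.02)]: print(proj(c,p))
```

```text
tab [ 0.4911 -0.1362  0.086 ]
mod l [ 0.5755 -0.1135  0.046 ]
mod r [ 0.5756 -0.1606  0.046 ]
mod end sock [ 0.6138 -0.1372  0.046 ]
mod end other [ 0.5413 -0.1373  0.046 ]
sinktop l [ 0.5793 -0.1227  0.078 ]
sinktop r [ 0.5793 -0.1525  0.078 ]
sinktopnear [ 0.5567 -0.1373  0.078 ]
sinktop far [ 0.5986 -0.1372  0.078 ]
[321.5623 195.9169]
[327.1913 190.5644]
[315.9527 190.5538]
[315.9724 195.9116]
```

The tab top (320,188) hides the index block, exactly as expected for the detent, and the module lies in the nest. Next I'll view the inspection camera from two directions before grasping.

step_arm --steps '[[[0,0,0,0,0.4,0.6,60],[0,0,0,0,0.9,0.7,60],[0,0,0,0,1,0,60],[0,0,0,0,1,0,60],[0,0,0,0,1,0,60],[0,0,0,0,1,0,60],[0,0,0,0,1,0,60],[0,0,0,0,1,0,60],[0,0,0,0.2,1,0,60],[0,0,0,0,0.8,0,60],[0,0,0,0,0,0,60],[0,0,0,0,0,0,60]]]'

```text
t: 9.6
tcp_pos: [0.4991, 0.226, 0.2995]
ee_rot: [[1.0, 0.002, -0.001], [0.002, -1.0, -0.0], [-0.001, 0.0, -1.0]]
wrist_force: [0.7, -1.2, 0.1]
opening: 0.0598
finger_force: 0.0
```

```bash
cat > snap.py <<'E'
import sys,json
from h import *
n=sys.argv[1]
np.set_printoptions(precision=4,suppress=True)
s=state();print(s["t"],s["tcp_pos"],s["wrist_force"],s["opening"])
c=eyes.calibration("wrist");json.dump({k:(np.array(v).tolist()) for k,v in c.items()},open(n+".json","w"))
im=eyes.camera("wrist");cv2.imwrite(f"pics/{n}.png",im)
print(boxes_of("lens","wrist")[:2])
E
python3 snap.py A
```

```text
9.6 [0.4991 0.226  0.2995] [ 0.6905 -1.2193  0.1205] 0.05981115643690884
[{'bbox': [306.1, 38.0, 59.9, 76.0], 'p': 0.98}]
```

step_arm --steps '[[[0.11,0,0,0.3,-0.4,-0.2,60],[0.11,0,0,0.5,-0.6,-0.5,60],[0.11,0,0,0.5,-0.6,-0.5,60],[0.11,0,0,0.4,-0.6,-0.4,60],[0,0,0,0.25,-0.3,-0.15,60],[0,0,0,0,0,0,60],[0,0,0,0,0,0,60]]]'

```text
t: 10.58
tcp_pos: [0.5768, 0.1282, 0.2311]
ee_rot: [[1.0, 0.005, -0.001], [0.004, -0.771, 0.637], [0.002, -0.637, -0.771]]
wrist_force: [-0.0, 0.3, 0.4]
opening: 0.0601
finger_force: 0.0
```

```bash
python3 snap.py B
python3 - <<'E'
import cv2,numpy as np
o=[]
for n in "AB":
    im=cv2.imread(f"pics/{n}.png"); o.append(cv2.resize(im[0:290,170:470],(400,387),interpolation=cv2.INTER_CUBIC))
cv2.imwrite("pics/AB.png",np.hstack(o))
E
```

```text
10.575 [0.5768 0.1282 0.2311] [-0.0046  0.3041  0.3721] 0.060082819334196756
[{'bbox': [341.1, 124.7, 79.9, 87.8], 'p': 0.64}]
```

View pics/AB.png

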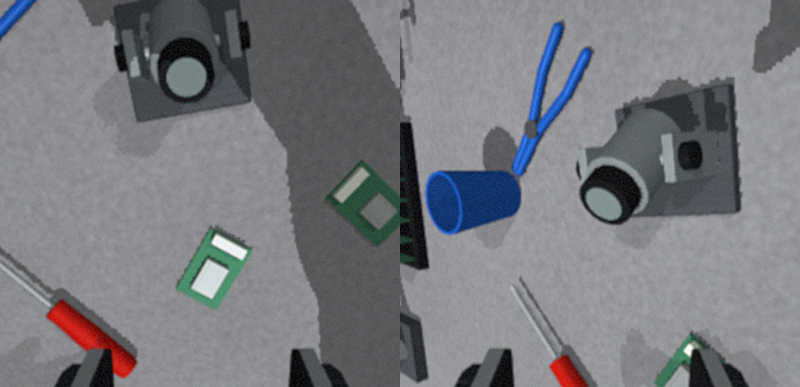

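The left half (A) shows the lens glass at raw (310,58), the right half (B) at raw (326,151), both with black snout and grey barrel clearly visible. I'll fit a 3D circle to the glass outlines.

```bash
cat > fit.py <<'E'
from h import *
import json
from scipy.optimize import least_squares
np.set_printoptions(precision=4,suppress=True)
obs=[]
for n,(u,v) in [("A",(310,58)),("B",(326,151))]:
    im=cv2.imread(f"pics/{n}.png");c=json.load(open(n+".json"))
    S=8;x0,y0=u-32,max(v-32,0)
    g=cv2.cvtColor(im[y0:v+32,x0:u+32],cv2.COLOR_BGR2GRAY)
    G=cv2.resize(g,None,fx=S,fy=S,interpolation=cv2.INTER_CUBIC)
    val=int(np.median(g[v-y0-3:v-y0+4,u-x0-3:u-x0+4]));t=(val+25)//2
    _,m=cv2.threshold(G,t,255,cv2.THRESH_BINARY)
    N,l,st,ce=cv2.connectedComponentsWithStats(m);k=l[(v-y0)*S,(u-x0)*S]
    cs,_=cv2.findContours((l==k).astype(np.uint8),cv2.RETR_EXTERNAL,cv2.CHAIN_APPROX_NONE)
    q=max(cs,key=cv2.contourArea);e=cv2.fitEllipse(cv2.convexHull(q))
    th=np.linspace(0,2*np.pi,60,endpoint=False);a=np.radians(e[2])
    pts=np.array(e[0])+np.c_[e[1][0]/2*np.cos(th),e[1][1]/2*np.sin(th)]@np.array([[np.cos(a),np.sin(a)],[-np.sin(a),np.cos(a)]])
    pts=(pts+.5)/S-.5+[x0,y0]
    print(n,val,t,"centre",pts.mean(0),"axes",np.array(e[1])/S,e[2],st[k][4]/S/S)
    obs.append((c,pts))
def axis(p): return np.array([-np.sin(p[3])*np.cos(p[4]),np.sin(p[3])*np.sin(p[4])*-1,np.cos(p[3])])
def res(p):
    z=axis(p);r=[]
    for c,pts in obs:
        for u,v in pts:
            o,d=ray(c,u,v);t=((p[:3]-o)@z)/(d@z);r.append((np.linalg.norm(o+t*d-p[:3])-p[5])*1e3)
    return r
for th0 in (.3,.5):
  f=least_squares(res,[.61,.24,.1,th0,0,.015]);p=f.x
  z=axis(p);y=np.cross(z,[1,0,0]);y=np.cross(np.array([0,0,1]),z)*-1
  y=y/np.linalg.norm(y);y=y*np.sign(y[1]);x=np.cross(y,z)
  print("lens",p[:3],"tilt,az",p[3:5],"r",p[5],"rms mm",np.sqrt(np.mean(f.fun**2)))
  print("z",z,"y",y,"x",x,"focus",p[:3]+.1*z)
E
python3 fit.py
```

```text
A 128 76 centre [309.3506  57.4088] axes [29.64   30.2878] 66.19690704345703 700.125
B 142 83 centre [322.2619 152.2934] axes [19.6053 30.905 ] 128.1429901123047 472.890625
lens [0.6062 0.2362 0.0983] tilt,az [0.5252 0.2071] r 0.01325583917393706 rms mm 0.129287387007375
z [-0.4907 -0.1031  0.8652] y [-0.2056  0.9786 -0.    ] x [0.8467 0.1779 0.5014] focus [0.5571 0.2259 0.1849]
lens [0.6062 0.2362 0.0983] tilt,az [0.5252 0.2071] r 0.013255839221224353 rms mm 0.12928738700741962
z [-0.4907 -0.1031  0.8652] y [-0.2056  0.9786 -0.    ] x [0.8467 0.1779 0.5014] focus [0.5571 0.2259 0.1849]
```

Fit is consistent (0.13 mm rms; azimuth agrees with the base edge in A). Lens at (0.606,0.236,0.098), tilt 0.525, focus (0.557,0.226,0.185). Back to the module.

step_arm --steps '[[[-0.11,0,0,0,-0.5,0,55],[-0.11,0,0,0,-0.9,0,55],[-0.11,0,0,0,-1,0,55],[-0.11,0,0,0,-1,0,55],[0,0,0,0,-1,0,55],[0,0,0,0,-1,0,55],[0,0,0,0.02,-0.83,-0.3,55],[0,0,0,0,-0.4,-0.6,55],[0,0,0,0,0,-0.8,55],[0,0,0,0,0,-0.5,55],[0,0,0,0,0,0,55],[0,0,0,0,0,0,55]]]'

```text
t: 12.18
tcp_pos: [0.5787, -0.138, 0.1436]
ee_rot: [[1.0, 0.003, 0.002], [0.003, -1.0, -0.0], [0.002, 0.0, -1.0]]
wrist_force: [-0.2, -0.6, 1.1]
opening: 0.0549
finger_force: 0.0
```

Run:
```python
from h import *
from scipy.spatial.transform import Rotation as Ro
np.set_printoptions(precision=4,suppress=True)
s=state();R=np.array(s["ee_rot"]);print(s["t"],s["tcp_pos"],R,s["opening"])
D=np.diag([1,-1,-1.])@R.T
print("turn to level (u)",Ro.from_matrix(D).as_rotvec()/(np.pi/2),"shift u",(np.array([.578,-.137,.07])-s["tcp_pos"])/.04)
c=eyes.calibration("wrist");im=eyes.camera("wrist");cv2.imwrite("pics/G.png",im)
print(boxes_of("module","wrist")[:2],proj(c,(.578,-.137,.06)),[proj(c,(.598,-.137+d,.078)) for d in(.013,-.013)])
```

```text
12.175 [ 0.5787 -0.138   0.1436] [[ 1.      0.0032  0.0016]
 [ 0.0032 -1.     -0.0004]
 [ 0.0016  0.0004 -1.    ]] 0.05490534981776537
turn to level (u) [ 0.0002  0.001  -0.002 ] shift u [-0.0165  0.0258 -1.8405]
[{'bbox': [529.8, 338.2, 15.7, 15.7], 'p': 0.79}, {'bbox': [320.9, 214.8, 72.5, 98.1], 'p': 0.59}] [319.5215 223.0958] [array([297.2032, 202.8065]), array([341.7116, 202.8861])]
```

step_arm --steps '[[[0,0,0,-0.02,0.02,-0.7,55],[0,0,0,0,0,-0.7,55],[0,0,0,0,0,-0.4,55],[0,0,0,0,0,0,40],[0,0,0,0,0,0,10],[0,0,0,0,0,0,10],[0,0,0,0,0,0,10],[0,0,0,0,0,0,10],[0,0,0,0,0,0,10]]]'

```text
t: 13.4
tcp_pos: [0.5779, -0.138, 0.0715]
ee_rot: [[1.0, 0.002, 0.002], [0.002, -1.0, -0.0], [0.002, 0.0, -1.0]]
wrist_force: [-0.1, -0.0, 7.7]
opening: 0.0246
finger_force: 59.9
```

Gripped. Lift straight, then compute the carry.

step_arm --steps '[[[0,0,0,0,0,0.2,10],[0,0,0,0,0,0.5,10],[0,0,0,0,0,0.7,10],[0,0,0,0,0,0.8,10],[0,0,0,0,0,0.8,10],[0,0,0,0,0,0.7,10],[0,0,0,0,0,0.3,10],[0,0,0,0,0,0,10],[0,0,0,0,0,0,10],[0,0,0,0,0,0,10]]]'

```text
t: 14.65
tcp_pos: [0.5768, -0.1377, 0.2293]
ee_rot: [[1.0, 0.002, -0.002], [0.002, -1.0, 0.001], [-0.002, -0.001, -1.0]]
wrist_force: [-0.3, -0.2, -0.7]
opening: 0.025
finger_force: 59.0
```

```bash
cat > goal.py <<'E'
from h import *
from scipy.spatial.transform import Rotation as Ro
np.set_printoptions(precision=3,suppress=True)
L=np.array([[.8467,-.2056,-.4907],[.1779,.9786,-.1031],[.5014,0,.8652]])
F=np.array([.5571,.2259,.1849]);Pt=F+.0295*L[:,2];Rt=L@np.diag([1,-1,-1.])
s=state();R=np.array(s["ee_rot"])
print(s["t"],s["tcp_pos"],"open",s["opening"],s["finger_force"],s["q"])
print("turn u",Ro.from_matrix(Rt@R.T).as_rotvec()/(np.pi/2),"shift u",(Pt-s["tcp_pos"])/.04)
E
python3 goal.py
python3 - <<'E'
from h import *
im=eyes.camera("wrist");cv2.imwrite("pics/carry.png",im);print([ (np.round(b["bbox"]),b["p"]) for q in("module","carrier") for b in boxes_of(q,"wrist")[:2]])
E
```

```text
14.65 [ 0.577 -0.138  0.229] open 0.02499870774021463 58.97603631019592 [ 0.414  0.395 -0.296  1.707  0.129  1.06  -1.493]
turn u [ 0.035 -0.334  0.127] shift u [-0.855  9.014 -0.471]
[(array([472., 308.,  47.,  61.]), 0.78), (array([320., 272., 102., 151.]), 0.74), (array([319., 175., 109., 116.]), 0.88)]
```

step_arm --steps '[[[0,0,0,0,0.3,0,10],[0,0,0,-0.1,0.7,0.1,10],[0.006,-0.056,0.021,-0.1,0.9,0.1,10],[0.006,-0.056,0.021,-0.1,1,0,10],[0.006,-0.056,0.021,-0.1,1,0,10],[0.006,-0.056,0.021,-0.1,1,0,10],[0.006,-0.056,0.021,-0.1,1,0,10],[0.005,-0.054,0.021,-0.1,1,0,10],[0,0,0,-0.1,0.9,0,10],[0,0,0,-0.05,0.7,0,10],[0,0,0,0,0.4,0,10],[0,0,0,0,0,0,10]]]'

```text
t: 16.3
tcp_pos: [0.5425, 0.2202, 0.2382]
ee_rot: [[0.846, 0.207, 0.491], [0.178, -0.978, 0.105], [0.502, -0.001, -0.865]]
wrist_force: [0.2, -0.3, -0.6]
opening: 0.025
finger_force: 59.1
```

```bash
python3 goal.py
```

```text
16.3 [0.542 0.22  0.238] open 0.024967103550483042 59.082961678504944 [-0.139  0.172 -0.408  2.088  0.541  0.444 -2.326]
turn u [-0.001  0.001 -0.001] shift u [ 0.004  0.067 -0.695]
```

step_arm --steps '[[[0,0,0,0,0.04,-0.3,10],[0,0,0,0,0.03,-0.3,10],[0,0,0,0,0,-0.1,10],[0,0,0,0,0,0,10],[0,0,0,0,0,0,10],[0,0,0,0,0,0,10],[0,0,0,0,0,0,10]]]'

```text
t: 17.18
tcp_pos: [0.5433, 0.2209, 0.2105]
ee_rot: [[0.846, 0.204, 0.492], [0.176, -0.979, 0.103], [0.503, -0.001, -0.864]]
wrist_force: [0.3, 0.1, -1.0]
opening: 0.0249
finger_force: 59.1
```

```bash
python3 goal.py
python3 - <<'E'
from h import *
o=[]
L=np.array([[.8467,-.2056,-.4907],[.1779,.9786,-.1031],[.5014,0,.8652]]);F=np.array([.5571,.2259,.1849]);l=F-.1*L[:,2]
t={"scene":(347,230),"side":(300,230),"wrist":(320,200)}
for n in ["scene","side","wrist"]:
    c=eyes.calibration(n);im=eyes.camera(n).copy()
    if n!="wrist":print(n,[(np.round(b["bbox"]),round(b["p"],2)) for q in("module","carrier","lens") for b in boxes_of(q,n)[:2]], proj(c,F),proj(c,F+.015*L[:,2]),proj(c,l),proj(c,(.578,-.137,.042)))
    u,v=t[n];k=4 if n!="wrist" else 1
    w,h=(50,75)if k==4 else (200,150)
    cr=cv2.resize(im[v-h:v+h,u-w:u+w],(400,600 if k==4 else 300),interpolation=cv2.INTER_CUBIC)
    if n!="wrist":
        for P in [F+a*.035*L[:,0]+b*.023*L[:,1] for a,b in [(1,1),(1,-1),(-1,-1),(-1,1)]]+[l]:
            q=(proj(c,P)-[u-w,v-h])*4;cv2.circle(cr,tuple(int(i) for i in q),3,(0,0,255),-1)
        o.append(cr)
cv2.imwrite("pics/end.png",np.hstack(o))
E
```

```text
17.175 [0.543 0.221 0.21 ] open 0.024917101831835087 59.08334791660309 [-0.184  0.214 -0.366  2.112  0.647  0.393 -2.437]
turn u [-0.001  0.001  0.001] shift u [-0.017  0.048 -0.001]
scene [(array([365., 220.,  26.,  25.]), 0.68), (array([259., 129.,  22.,  23.]), 0.68), (array([261., 178.,  55.,  52.]), 0.74), (array([347., 270.,  31.,  35.]), 0.24), (array([346., 271.,  28.,  33.]), 0.87)] [365.61115161 224.7146674 ] [367.70466158 219.55643148] [352.45964914 257.1188849 ] [257.6248844  180.98134374]
side [(array([299., 230.,  22.,  24.]), 0.75), (array([396., 179.,  17.,  11.]), 0.68), (array([280., 254.,  24.,  20.]), 0.67), (array([362., 198.,   1.,   3.]), 0.55), (array([279., 253.,  22.,  21.]), 0.77)] [299.39204736 231.48215973] [301.98069786 228.66540236] [283.37650122 248.90896478] [338.61339491 187.81063019]
```

View pics/end.png

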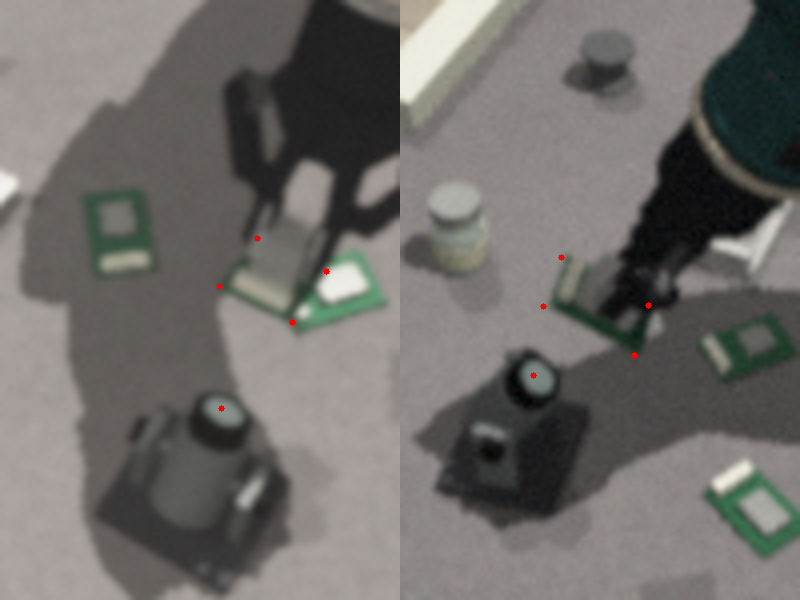

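The projected underside corners and lens point lie on the real board edge and glass in both views, with the socket end uppermost and offsets of only a few mm. I'm handing it in.

```bash
python3 -c "
from h import *
print(finish_job())"
```

```text
the job is handed in; nothing more can be done
None
```

I handed the job in at about 17 s: the module is held at the focus with its socket end uppermost, within about 3 mm by my measurements, and the carrier was seated in the detent when I last measured it, before the lift; the judge's result was not shown.

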